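# Close the sample reading cell and hold it shut

## Task

Turn the sample jar in its seat so that its red mark faces the red window of the scanner block. Then fit the upper half of the cell over the jar onto the two dowels of the lower half, and press it down against its springy pads until the two halves meet flush. Finish while still holding the pair pressed shut, with the jar's mark still facing the scanner, and leave the bottle, flask and dish where they stand.

Things in the scene. Friction and masses are not known exactly. Their poses are not given: they have to be found in the camera images.
- lower: Lower half of the cell, fixed: aluminium block 160 (x) x 80 (y) x 30 mm high, origin at the centre of its underside on the bench. Round seat for the jar in its centre, 38 mm wide, 10 mm deep. Two steel dowels, 10 mm diameter, tapered tips, at x = -60 and +60 mm, stand 25 mm above its top. x runs through both dowels, y points to the scanner block fixed on its +y side, z up.
- lower_seat (a point): Centre of the lower half's top face, 30 mm above the bench, where the centre of the upper half's underside must come.
- dowel_near (a point): Tip centre of the dowel at x = -60 mm of the lower half, 55 mm above the bench.
- dowel_far (a point): Tip centre of the dowel at x = +60 mm of the lower half, 55 mm above the bench.
- scan_window (a point): Centre of the red window on the face of the black scanner block that looks to the jar, 58 mm above the bench. The block is 56 (x) x 45 (y) x 75 mm, spans y = 90 to 135 mm of the lower half, top 85 mm above the bench; a red line on its top points at the jar.
- seal (a joint): Travel (m) of four black rubber pads, 26 x 16 mm, on springs beside the dowels: 0 = 6 mm proud of the lower half's top, 0.006 = level with it. They move together, yield from 6.5 N and are fully down at 14 N. The upper half's weight alone (3.5 to 5.5 N) does not press them down; a push of 8 to 11 N more does, and they spring back when let go.
- upper: Upper half, loose, on the bench at the start: grey plastic bridge 150 (x) x 70 (y) mm, 86 mm high to its roof, about 0.45 kg. Two end blocks 30 mm thick and a 12 mm roof leave a tunnel 90 mm wide (x), 74 mm high, open to +y and -y, that goes over the jar. Origin at the centre of its underside, x through both dowel holes, z up. Fits either way round (half turn).
- upper_grip (a point): Point on the axis of the blue grip bar, 112 mm above the upper half's underside. The bar is 64 mm long (along the upper half's x), 22 mm wide (y), 42 mm high, standing on the roof from 86 to 128 mm above the underside.
- upper_hole_a (a point): Mouth centre, on the upper half's underside, of the dowel hole at x = -60 mm: 12 mm diameter, 40 mm deep, bevelled mouth.
- upper_hole_b (a point): Mouth centre, on the upper half's underside, of the same kind of dowel hole at x = +60 mm.
- jar: Sample jar, loose, upright in the seat of the lower half: 36 mm diameter, 75 mm high, amber glass with a white cap, about 0.09 kg, so it stands from 20 to 95 mm above the bench. Origin at the centre of its underside, z up, x towards its red mark. It turns in its seat with about 1 mm of play all round.
- jar_mark (a point): Middle of the red stripe on the jar's side, 18 mm from its axis and 50 mm above its underside. A red dash on the cap runs from the centre to the same side.
- jar_top (a point): Centre of the top of the jar's cap.
- reagent: Bystander: amber reagent bottle, 60 mm diameter, 130 mm high, origin at the centre of its underside.
- flask: Bystander: conical glass flask, 76 mm diameter at the base, 114 mm high, origin at the centre of its underside.
- dish: Bystander: steel dish, 90 mm diameter, 30 mm high, origin at the centre of its underside.

How it is judged:
By the outcome, as a careful person would: the job done as asked, in the order asked, and still so for the second after the job is handed in, while the arm keeps its last pose, push and grip.
It also fails if it takes over 72 s, if anything falls off the work surface, if the arm or the gripper's body presses on something with over 40 N, if the wrist force passes 120 N, or if a joint passes its speed limit or range.

## Robot

A 6-joint arm with a two-finger parallel gripper is mounted at the origin on the work surface. World frame = base frame: x ahead of the robot, y to its left, z up, the work surface at z = 0. Lengths are in m, angles in rad, forces in N, time in s.
With the tool pointing down it reaches from about 0.275 to 0.75 m from the base axis. Payload 10.2 kg.
Tool frame: the origin (TCP) lies midway between the tips of the shut fingers; the grasp point (between the pads) lies 19 mm behind it (env.hold_point_z is the distance from the TCP to the grasp point, in m); x points along the fingers, z is the direction in which the jaws open and shut, and the axes are right-handed (so a half turn about x gives the same grasp; the last joint's range is limited). The gripper opens to 85 mm and grips with 20 to 120 N. Pads are 22 mm wide; open, the fingers measure 114 mm over their backs; the gripper's body (76 mm by 85 mm) begins 54 mm behind the grasp point. The pads swing forward as they close: fully open they stand 13 mm farther back than shut.
Start: joints at [-1.433, 0.313, 1.498, -0, 1.331, -0.223], TCP at [0.185, -0.491, 0.231] pointing down, gripper open.
Joint ranges: [-2.94, 2.94], [-0.97, 2.17], [0.19, 2.56], [-1.23, 4.37], [0.02, 3.11], [-2.88, 2.88]. Speed limits (rad/s): [2.39, 2.39, 3.01, 3.14, 3.14, 3.14].

## Interface

Orientations are given as a unit quaternion [x, y, z, w].
In Python, from bench import env, kinematics, monitor, eyes, job gives the robot as it stands. The module is installed in compiled form; this text tells all that it offers. Calls block until the motion is done:
- env.reach(position, orientation): joint-space move of the TCP to a pose.
- env.movel(position, velocity=0.15, frame=None, guard=None): straight line of the TCP; frame=None keeps the orientation; velocity is the mean speed in m/s. With guard (N) it stops when the force on the tool has changed by that much, and returns True; else False.
- env.set_joints(angles): joint-space move.
- env.release() and env.close_gripper(effort=None): open the fingers fully, or close them until they stop; effort is the grip in N (None keeps the last).
- env.hold(seconds).
- kinematics.ik(position, orientation): joint angles nearest the present ones, or None.
- monitor.sense(): the state.
- eyes.grab_frame(name): name is "side" or "top"; returns a dict with "frame" (480x640x3 uint8, red, green, blue), "mtx" (3x3 intrinsics, pixels), "view" (4x4, takes a point from world to camera coordinates). Camera axes: x right, y down, z forward; pixel columns grow to the right and rows downward; lengths in m; the calibration is good to about 2 mm. A picture is of the moment at which its call begins. There is no depth.
A pose or a line that the arm cannot do raises env.MotionError and nothing moves.
- job.hand_in(): hands the job in, once; it reports no verdict.
The state is a dict: "clock": time; "joints": joint angles; "qvel": joint speeds; "joint_efforts": joint torques, N m; "position": TCP position; "ee_rot": TCP orientation; "contact_force": force on the tool from outside, world axes, zero at the start; "ft_torque": the same for the moment, N m; "finger_gap": opening from 0.0 (shut) to 1.0 (fully open).
Only numpy, scipy, OpenCV 4.12 (cv2) and the standard library are available. Lean on these libraries where they do the work, as an engineer would, in place of code of your own. Each camera call takes 0.05 s, during which the arm holds its last target.

## Working session

There is one attempt and no reset: what is moved stays moved. The work goes in short steps, each a Python script; the robot and the scene stay as the last script left them, time stands still between calls to the robot, and variables do not carry over. Pictures are saved under pics/ and viewed, and the job is handed in when it is done.

```bash
mkdir -p pics; python3 - <<'E'
from bench import env, kinematics, monitor, eyes, job
import cv2
for n in ["side","top"]:
    f=eyes.grab_frame(n); cv2.imwrite(f"pics/{n}0.png",f["frame"][:,:,::-1]); print(n,f["mtx"].round(1).tolist(),f["view"].round(4).tolist())
s=monitor.sense(); print({k:s[k] for k in s}); print(env.hold_point_z)
E
```

```text
side [[477.4, 0.0, 315.7], [0.0, 477.4, 246.1], [0.0, 0.0, 1.0]] [[-0.9985, -0.0546, -0.0071, 0.6076], [-0.0359, 0.7434, -0.6678, 0.0911], [0.0417, -0.6666, -0.7443, 1.0572], [0.0, 0.0, 0.0, 1.0]]
top [[493.8, 0.0, 320.3], [0.0, 493.8, 243.1], [0.0, 0.0, 1.0]] [[-0.0141, -0.9998, -0.0138, 0.0068], [-0.9907, 0.0158, -0.1348, 0.5981], [0.135, 0.0118, -0.9908, 1.0758], [0.0, 0.0, 0.0, 1.0]]
{'clock': 0.1, 'joints': array([-1.43336974e+00,  3.13413125e-01,  1.49833481e+00, -1.62708697e-05,
        1.33099137e+00, -2.23406753e-01]), 'qvel': array([ 0.00081311, -0.00051004, -0.00066422, -0.00099337,  0.00102122,
       -0.0001869 ]), 'joint_efforts': array([ 1.93631611e-03, -4.12902403e+01, -2.60144216e+01, -1.87308483e-04,
        3.03504872e-03, -4.42889203e-06]), 'position': array([ 0.18530416, -0.49097702,  0.23079244]), 'ee_rot': array([ 0.40245851,  0.58188313, -0.40186862,  0.58132674]), 'contact_force': array([-0.57768312, -0.3741401 ,  0.51603693]), 'ft_torque': array([ 0.01088349, -0.00694363,  0.04808496]), 'finger_gap': 0.9986308097824041}
0.0187
```

View pics/side0.png

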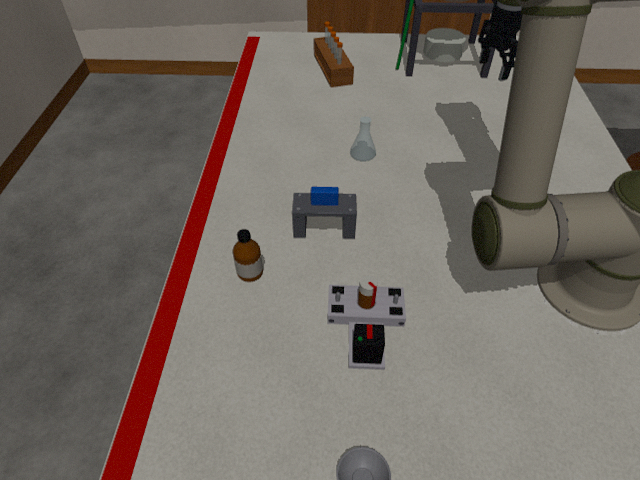

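View pics/top0.png

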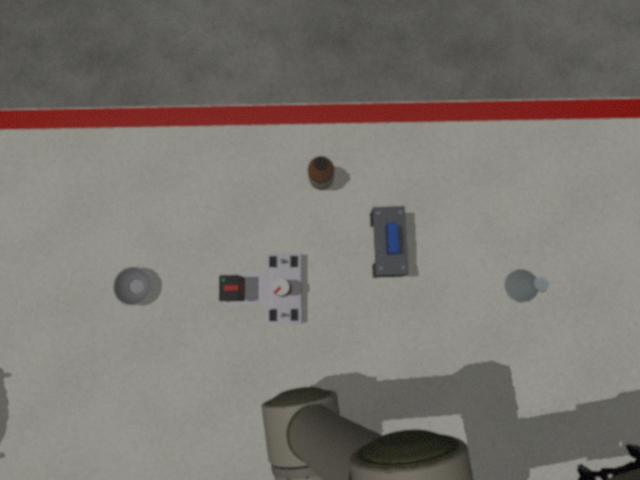

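The side view shows the upper half at about (325,212), the lower half with the jar at (367,300) and the scanner at (367,340). The bottle is at (247,258), the flask at (363,142) and the dish at (363,470). In the top view the jar cap is at (284,288), the scanner at (232,288) and the upper half at (391,241). Next I'll look at enlarged crops.

```bash
cat > h.py <<'E'
import numpy as np, cv2
from bench import env, kinematics, monitor, eyes, job
from scipy.spatial.transform import Rotation as R
def ray(f,uv):
    K,V=f["mtx"],f["view"]; Rm,t=V[:3,:3],V[:3,3]
    d=Rm.T@np.linalg.inv(K)@np.array([uv[0],uv[1],1.0]); return -Rm.T@t,d
def onplane(f,uv,z):
    c,d=ray(f,uv); return c+d*(z-c[2])/d[2]
def proj(f,p):
    K,V=f["mtx"],f["view"]; q=K@(V[:3,:3]@np.asarray(p)+V[:3,3]); return q[:2]/q[2]
def tri(fa,ua,fb,ub):
    (a,d),(b,e)=ray(fa,ua),ray(fb,ub); d=d/np.linalg.norm(d);e=e/np.linalg.norm(e)
    s=np.linalg.lstsq(np.stack([d,-e],1),b-a,rcond=None)[0]
    p,q=a+s[0]*d,b+s[1]*e; return (p+q)/2,np.linalg.norm(p-q)
def grab(n,k=4):
    fs=[eyes.grab_frame(n) for _ in range(k)]
    f=dict(fs[0]); f["frame"]=np.mean([x["frame"] for x in fs],0).astype(np.uint8); return f
def crop(f,name,x0,y0,w,h,s):
    c=f["frame"][y0:y0+h,x0:x0+w,::-1]; cv2.imwrite(f"pics/{name}.png",cv2.resize(c,None,fx=s,fy=s,interpolation=cv2.INTER_CUBIC))
E
python3 - <<'E'
from h import *
import pickle
fs={n:grab(n) for n in("side","top")}
pickle.dump(fs,open("f0.pkl","wb"))
crop(fs["side"],"s1",285,180,130,195,3.05) if 0 else crop(fs["side"],"s1",320,270,95,105,5.7)
crop(fs["side"],"s2",280,175,90,70,8)
crop(fs["top"],"t1",210,245,105,85,7)
crop(fs["top"],"t2",360,195,65,90,6.5)
E
```

```text
(no output)
```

View pics/s1.png

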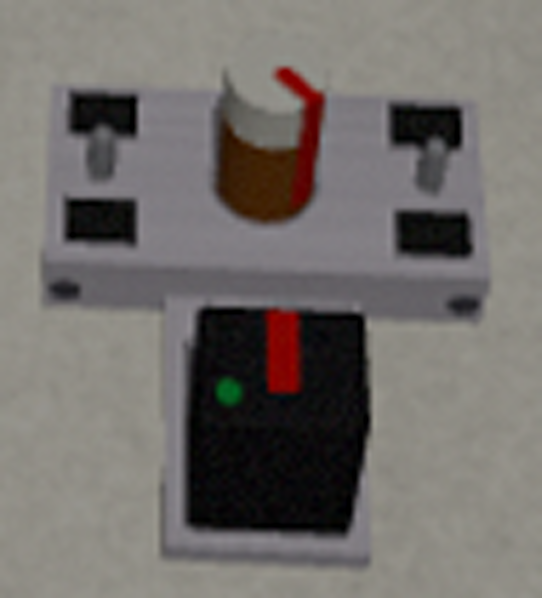

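View pics/t1.png

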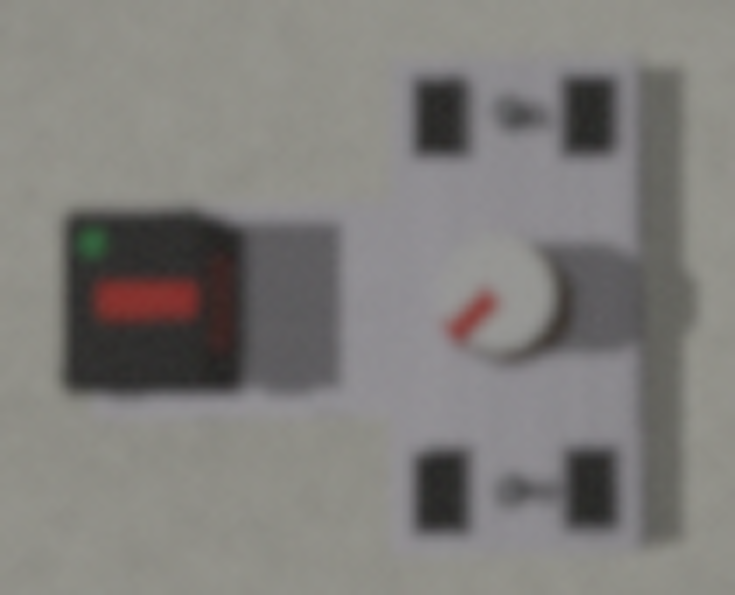

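View pics/s2.png

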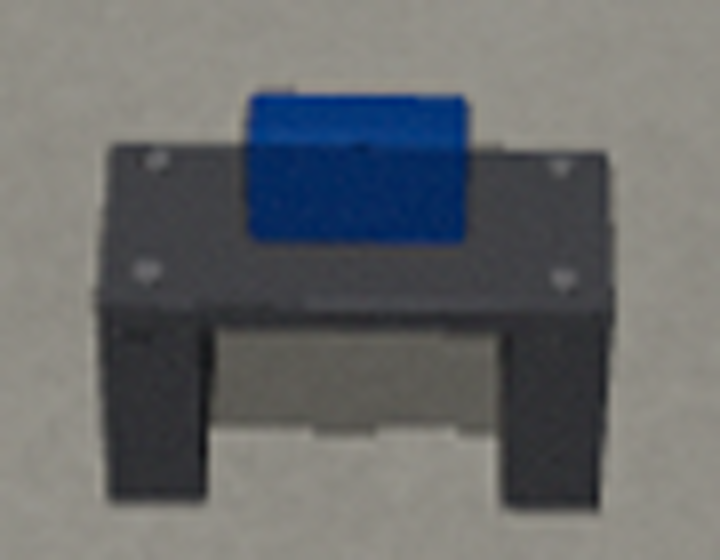

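View pics/t2.png

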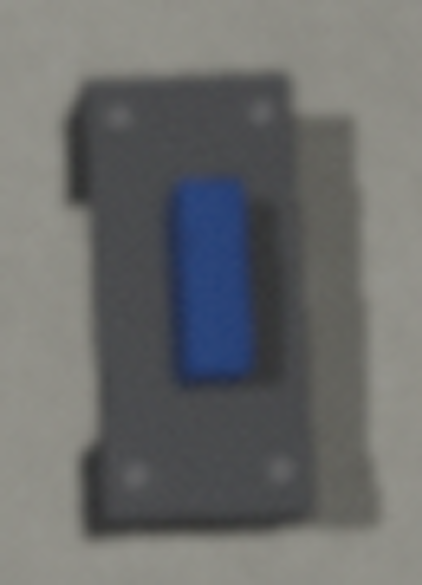

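```bash
cat >> h.py <<'E'
def blobs(mask,f,x0,y0,x1,y1,amin,amax):
    m=np.zeros(mask.shape,np.uint8); m[y0:y1,x0:x1]=mask[y0:y1,x0:x1]
    n,l,s,c=cv2.connectedComponentsWithStats(m,connectivity=4)
    return [(c[i],s[i,4],s[i,:4]) for i in range(1,n) if amin<=s[i,4]<=amax]
E
python3 - <<'E'
from h import *
import pickle
fs=pickle.load(open("f0.pkl","rb"))
np.set_printoptions(precision=4,suppress=True)
for n,box in(("top",(262,248,308,328)),("side",(326,283,408,315))):
    f=fs[n]; I=f["frame"].astype(int); mx=I.max(2)
    b=blobs((mx<70).astype(np.uint8),f,*box,12,400)
    print(n,"pads")
    for c,a,s in b: print(c,a,s,onplane(f,c,.036))
    r=((I[:,:,0]>90)&(I[:,:,0]>1.8*I[:,:,1])&(I[:,:,0]>1.8*I[:,:,2])).astype(np.uint8)
    bx=(210,250,308,328) if n=="top" else (326,270,408,370)
    print("red")
    for c,a,s in blobs(r,f,*bx,3,400): print(c,a,s,"z85",onplane(f,c,.085),"z95",onplane(f,c,.095))
    bl=((I[:,:,2]>70)&(I[:,:,2]>1.6*I[:,:,0])).astype(np.uint8)
    print("blue")
    bx=(360,195,425,285) if n=="top" else (280,175,370,245)
    for c,a,s in blobs(bl,f,*bx,20,4000):
        ys,xs=np.nonzero(bl[bx[1]:bx[3],bx[0]:bx[2]]); print(c,a,s,cv2.minAreaRect(np.stack([xs+bx[0],ys+bx[1]],1).astype(np.float32)),onplane(f,c,.128))
I=fs["top"]["frame"].astype(int)
w=(I.min(2)>165).astype(np.uint8)
print(I[280:300,270:295].min(2))
E
```

```text
top pads
[272.5091 261.0909] 55 [270 257   6  10] [0.5594 0.1065 0.036 ]
[293.5 261. ] 54 [291 257   6   9] [0.5589 0.059  0.036 ]
[272.5424 314.5763] 59 [270 310   6  10] [0.4397 0.1065 0.036 ]
[294.    314.537] 54 [291 310   7  10] [0.4391 0.0587 0.036 ]
red
[230.2895 287.3684] 76 [224 285  14   6] z85 [0.4992 0.192  0.085 ] z95 [0.4987 0.1901 0.095 ]
blue
[392.0241 237.7373] 373 [386 222  13  32] ((392.0, 237.5), (31.0, 12.0), 90.0) [ 0.5951 -0.1527  0.128 ]
side pads
[337.4096 289.3976] 83 [332 286  12   8] [0.5589 0.0604 0.036 ]
[393.9341 291.7363] 91 [388 288  13   9] [0.4395 0.0607 0.036 ]
[363.8876 300.6391] 169 [358 290  14  19] [0.5031 0.0868 0.036 ]
[337.3299 308.3402] 97 [331 305  13   8] [0.5579 0.1088 0.036 ]
[395.6832 310.4851] 101 [389 307  14   8] [0.4385 0.1081 0.036 ]
red
[372.4333 285.3667] 30 [368 282   9   8] z85 [0.4893 0.0835 0.085 ] z95 [0.4903 0.0912 0.095 ]
[368.9589 331.1918] 73 [367 324   5  15] z85 [0.4984 0.1907 0.085 ] z95 [0.4993 0.1969 0.095 ]
blue
[324.0965 195.9114] 508 [311 187  27  19] ((324.0, 196.0), (18.0, 26.0), 90.0) [ 0.5959 -0.1307  0.128 
[... 1402 characters left out ...]
36 141 144 144 142 140 133 120  96  72
   57  63  75  87  94  92  92]
 [144 144 143 139 128 116 114 124 127 131 133 132 127 121 114  94  77  73
   75  84  93  98 100 101  99]
 [142 143 144 141 138 132 128 125 122 120 118 114 105  98  90  85  87  95
  102 109 115 118 119 117 116]
 [144 144 145 143 140 138 137 134 129 124 117 110 103  98 101 106 111 121
  126 129 131 133 133 131 130]
 [145 143 144 142 141 141 140 140 139 134 128 122 119 119 121 126 131 134
  136 136 137 138 138 138 136]
 [144 143 143 142 142 142 141 142 141 140 137 135 134 134 135 136 138 139
  139 138 138 139 140 138 138]
 [143 143 145 144 142 142 141 142 143 140 140 140 138 138 139 139 139 140
  139 139 137 139 140 137 137]]
```

```bash
python3 - <<'E'
from h import *
import pickle
fs=pickle.load(open("f0.pkl","rb"))
np.set_printoptions(precision=4,suppress=True)
seeds={"top":[(377.7,212.3),(399.9,211.7),(380.4,267.7),(403,266.9)],"side":[(299.3,194.3),(349.8,195.2),(297.9,208.3),(349.9,209.3)]}
for n in seeds:
    f=fs[n]; g=f["frame"].astype(float).mean(2); P=[]
    for s in seeds[n]:
        u,v=map(lambda a:int(round(a)),s); w=g[v-2:v+3,u-2:u+3]; w=np.clip(w-np.percentile(w,50),0,None)
        yy,xx=np.mgrid[v-2:v+3,u-2:u+3]; c=((w*xx).sum()/w.sum(),(w*yy).sum()/w.sum())
        P.append(onplane(f,c,.086)[:2])
    P=np.array(P); print(n,P,"mean",P.mean(0),[ (np.linalg.norm(P[a]-P[b]),np.degrees(np.arctan2(*(P[a]-P[b])[::-1]))) for a,b in((0,1),(2,3),(0,2),(1,3))])
# bar: triangulate top face? side/top blue edges
f=fs["top"];I=f["frame"].astype(float)
def redw(f,x0,y0,x1,y1):
    I=f["frame"].astype(float)[y0:y1,x0:x1]; w=np.clip(I[:,:,0]-I[:,:,1:].mean(2)-30,0,None); yy,xx=np.mgrid[y0:y1,x0:x1]; return w,xx,yy
for n,bx,z in(("top",(268,280,292,300),.095),("side",(364,278,380,286),.095),("top",(220,280,238,295),.085),("side",(360,322,378,342),.085)):
    f=fs[n]; w,xx,yy=redw(f,*bx)
    if n=="side" and z==.095: print(w.round())
    m=w>0; P=np.array([onplane(f,p,z)[:2] for p in zip(xx[m],yy[m])]); W=w[m]
    c=(P*W[:,None]).sum(0)/W.sum(); C=np.cov(P.T,aweights=W); e,v=np.linalg.eigh(C); d=v[:,1]
    print(n,z,c,"axis deg",np.degrees(np.arctan2(d[1],d[0])),np.sqrt(e))
E
```

```text
top [[ 0.6574 -0.1294]
 [ 0.658  -0.1771]
 [ 0.5363 -0.1312]
 [ 0.5376 -0.1793]] mean [ 0.5973 -0.1542] [(np.float64(0.047739594642262725), np.float64(90.77731002879206)), (np.float64(0.04812005253861106), np.float64(91.55259281367574)), (np.float64(0.1211086670717678), np.float64(0.8275010549611738)), (np.float64(0.12045848153818536), np.float64(1.0066411140702256))]
side [[ 0.658  -0.1861]
 [ 0.5363 -0.1883]
 [ 0.6565 -0.1315]
 [ 0.5359 -0.134 ]] mean [ 0.5967 -0.16  ] [(np.float64(0.12168437942139525), np.float64(0.9920525836813107)), (np.float64(0.1205919683982435), np.float64(1.159002145774139)), (np.float64(0.05463562063237515), np.float64(-88.40956317493155)), (np.float64(0.05428377135698397), np.float64(-89.55926936275945))]
top 0.095 [0.4922 0.0906] axis deg 132.99550715495397 [0.0015 0.0043]
[[  0.   0.   0.   0.   0.   0.   0.   0.   0.   0.   0.   0.   0.   0.
    0.   0.]
 [  0.   0.   0.   0.   0.   0.   0.   0.   0.   0.   0.   0.   0.   0.
    0.   0.]
 [  0.   0.   0.   0.   0.   0.   0.   0.   0.   0.   0.   0.   0.   0.
    0.   0.]
 [  0.   0.   0.   0.   0.   0.   0.   0.   0.   0.   0.   0.   0.   0.
    0.   0.]
 [  0.   0.   0.   0.  26.  88.  98.  23.   0.   0.   0.   0.   0.   0.
    0.   0.]
 [  0.   0.   0.   0.  31.  90.  98.  98.  49.   0.   0.   0.   0.   0.
    0.   0.]
 [  0.   0.   0.   0.   0.  32.  86.  97. 100.  50.   0.   0.   0.   0.
    0.   0.]
 [  0.   0.   0.   0.   0.   0.  12.  70.  98.  98.  50.   0.   0.   0.
    0.   0.]]
side 0.095 [0.4933 0.0869] axis deg 141.44590561210202 [0.0017 0.0036]
top 0.085 [0.4992 0.1917] axis deg 89.95831128614647 [0.003  0.0083]
side 0.085 [0.498  0.1907] axis deg 89.2946341759904 [0.0029 0.0088]
```

The lower half's centre is about (0.499, 0.0835) with yaw near 0. Pad spacing comes out at 120 x 48 mm, and the scanner line at x = 0.4985 agrees. The jar's mark points to about 133°, so it needs -43°. The upper half is at about (0.597, -0.156) with yaw of about 1°. I'll turn the jar first.

```bash
cat >> h.py <<'E'
def down(a):
    z=np.array([np.cos(np.radians(a)),np.sin(np.radians(a)),0]); x=np.array([0,0,-1.]); return R.from_matrix(np.stack([x,np.cross(z,x),z],1)).as_quat()
def st(m=""):
    s=monitor.sense(); print(m,"t%.1f"%s["clock"],"p",s["position"].round(4),"F",s["contact_force"].round(1),"T",s["ft_torque"].round(2),"gap %.3f"%s["finger_gap"],flush=True); return s
E
python3 - <<'E'
from h import *
for a in range(-180,181,30):
    q=kinematics.ik([.499,.0835,.066],down(a)); print(a,None if q is None else q.round(2))
q=kinematics.ik([.597,-.156,.093],down(91)); print(q)
q=kinematics.ik([.597,-.156,.093],down(-89)); print(q)
E
```

```text
-180 None
-150 [-0.07  0.47  1.75 -0.    0.92  2.55]
-120 [-0.07  0.47  1.75 -0.    0.92  2.03]
-90 [-0.07  0.47  1.75 -0.    0.92  1.5 ]
-60 [-0.07  0.47  1.75 -0.    0.92  0.98]
-30 [-0.07  0.47  1.75 -0.    0.92  0.46]
0 [-0.07  0.47  1.75 -0.    0.92 -0.07]
30 [-0.07  0.47  1.75 -0.    0.92 -0.59]
60 [-0.07  0.47  1.75 -0.    0.92 -1.11]
90 [-0.07  0.47  1.75 -0.    0.92 -1.64]
120 [-0.07  0.47  1.75 -0.    0.92 -2.16]
150 [-0.07  0.47  1.75 -0.    0.92 -2.68]
180 None
[-4.45204471e-01  6.42192743e-01  1.36821880e+00 -4.44089210e-16
  1.13118111e+00 -2.03345409e+00]
[-4.45204471e-01  6.42192743e-01  1.36821880e+00 -4.44089210e-16
  1.13118111e+00  1.10813856e+00]
```

```bash
python3 - <<'E'
from h import *
C=[.499,.0835]
env.reach(C+[.2],down(43)); st("above")
print("guard",env.movel(C+[.068],velocity=.12,guard=6)); st("down")
env.close_gripper(effort=20); st("closed")
env.reach(C+[.068],down(0)); st("turned")
env.release(); st("rel")
env.movel(C+[.2],velocity=.15)
env.reach([.45,-.2,.3],down(-45)); st("away")
f=grab("top",3); g=grab("side",2)
import pickle; pickle.dump({"top":f,"side":g},open("f1.pkl","wb"))
crop(f,"t3",210,245,105,85,7); crop(g,"s3",320,270,95,105,5.7)
x0,y0,x1,y1=268,280,296,300
for fr,bx in((f,(268,278,296,302)),(g,(360,278,380,290))):
    x0,y0,x1,y1=bx
    I=fr["frame"].astype(float)[y0:y1,x0:x1]; w=np.clip(I[:,:,0]-I[:,:,1:].mean(2)-30,0,None); yy,xx=np.mgrid[y0:y1,x0:x1]
    m=w>0; P=np.array([onplane(fr,p,.095)[:2] for p in zip(xx[m],yy[m])]); W=w[m]
    c=(P*W[:,None]).sum(0)/W.sum(); e,v=np.linalg.eigh(np.cov(P.T,aweights=W)); d=v[:,1]; print(c,np.degrees(np.arctan2(d[1],d[0]))%180)
E
```

```text
above t2.8 p [0.4992 0.0828 0.2   ] F [0.3 0.1 0.3] T [0.01 0.03 0.05] gap 0.999
guard False
down t4.1 p [0.4994 0.0835 0.0686] F [ 0.6 -0.4  0.2] T [-0.04  0.03  0.04] gap 1.004
closed t4.6 p [0.4991 0.0835 0.0682] F [ 0.1 -0.4  3.2] T [-0.05  0.13  0.  ] gap 0.414
turned t5.3 p [0.4992 0.0836 0.0682] F [-0.6  1.4  4.5] T [ 0.2   0.1  -0.01] gap 0.415
rel t5.9 p [0.499  0.0835 0.0679] F [-0.2  0.2  0.1] T [-0.03 -0.04 -0.07] gap 1.002
away t8.1 p [ 0.4502 -0.1991  0.2994] F [ 0.1 -0.2 -0.5] T [0.01 0.03 0.03] gap 0.998
[0.49929847 0.09353574] 89.93556269614737
[0.49818323 0.09296197] 90.43892656666767
```

View pics/t3.png

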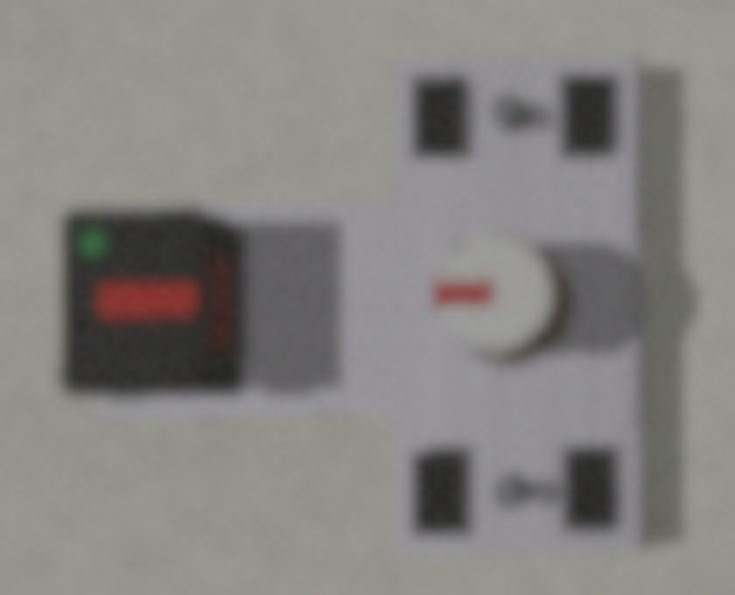

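View pics/s3.png

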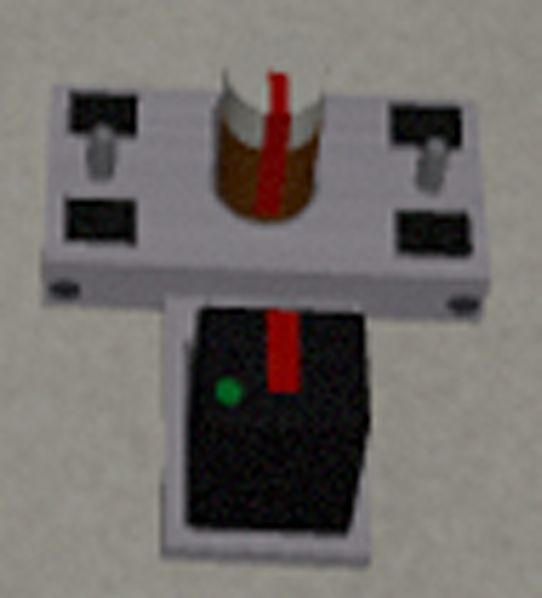

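Seen from above, the mark at crop (435,293) lines up with the scanner line, with axes of 89.9° and 90.4°. In the side view the stripe also points straight at the scanner. Next I'll grasp the bar.

```bash
python3 - <<'E'
from h import *
U=[.597,-.156]; o=down(-89)
env.reach(U+[.2],o); st("above")
print(env.movel(U+[.094],velocity=.12,guard=6)); st("down")
env.close_gripper(effort=70); st("closed")
env.movel(U+[.15],velocity=.1); env.hold(.2); st("lift")
env.movel(U+[.25],velocity=.15); st("up")
C=[.499,.0835]
env.reach(C+[.25],down(-90)); env.hold(.3); st("over")
import pickle; d={n:grab(n,3) for n in("top","side")}; pickle.dump(d,open("f2.pkl","wb"))
crop(d["top"],"t4",210,225,130,110,6); crop(d["side"],"s4",310,190,110,160,3.7)
E
```

```text
above t9.3 p [ 0.5969 -0.1562  0.2006] F [-0.6 -1.   0.7] T [0.01 0.04 0.03] gap 0.999
False
down t10.3 p [ 0.5974 -0.1562  0.0949] F [ 0.5 -0.2  0.5] T [ 0.01  0.03 -0.  ] gap 1.000
closed t10.9 p [ 0.597  -0.1559  0.0941] F [0.4 0.9 0.4] T [ 0.01  0.03 -0.05] gap 0.245
lift t11.8 p [ 0.5967 -0.1559  0.1492] F [-1.1 -0.9 -4.4] T [ 0.   -0.03  0.02] gap 0.247
up t12.6 p [ 0.5966 -0.1559  0.2488] F [ 0.2 -0.4 -4.1] T [-0.01  0.05  0.  ] gap 0.249
over t13.9 p [0.4993 0.0829 0.2498] F [-0.2  0.  -3. ] T [-0.06  0.04 -0.02] gap 0.248
```

View pics/t4.png

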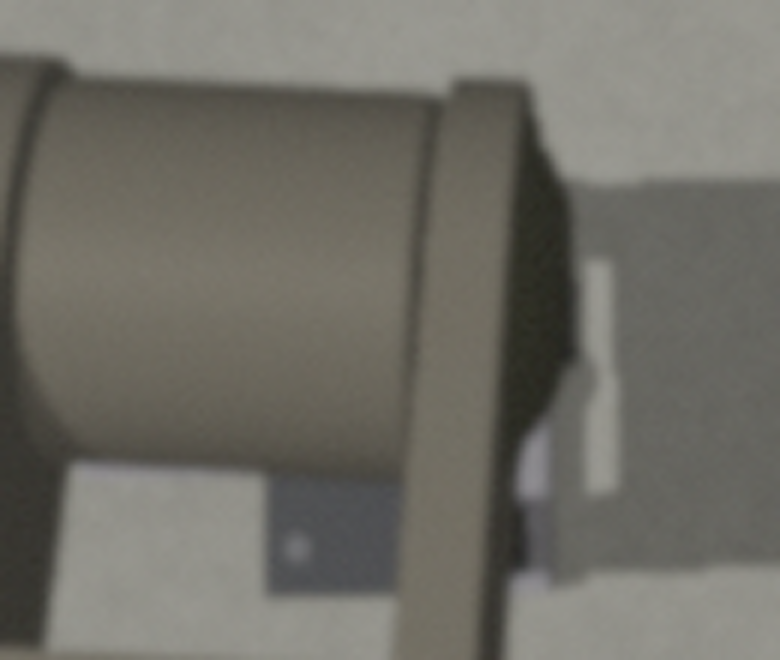

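View pics/s4.png

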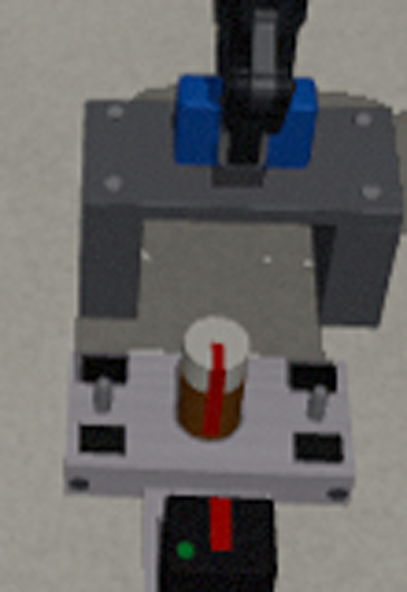

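```bash
python3 - <<'E'
from h import *
import pickle
np.set_printoptions(precision=4,suppress=True)
f=pickle.load(open("f2.pkl","rb"))["side"]; g=f["frame"].astype(float).mean(2)
zt=.2498-.0941+.086; P=[]
for s in [(115,111),(363,118),(113,183),(371,191)]:
    u=int(round(s[0]/3.7+310-.4)); v=int(round(s[1]/3.7+190-.4)); w=g[v-2:v+3,u-2:u+3]; w=np.clip(w-np.percentile(w,50),0,None)
    yy,xx=np.mgrid[v-2:v+3,u-2:u+3]; c=((w*xx).sum()/w.sum(),(w*yy).sum()/w.sum()); p=onplane(f,c,zt); P.append(p); print(c,p)
P=np.array(P); print(P.mean(0),np.degrees(np.arctan2(*(P[0]-P[1])[1::-1])),np.degrees(np.arctan2(*(P[2]-P[3])[1::-1])))
E
```

```text
(np.float64(340.7049808429119), np.float64(219.5823754789272)) [0.5585 0.0571 0.2417]
(np.float64(407.79654510556617), np.float64(221.79846449136275)) [0.4381 0.057  0.2417]
(np.float64(340.0969162995595), np.float64(239.04845814977972)) [0.5586 0.105  0.2417]
(np.float64(409.7398989898991), np.float64(241.45202020202018)) [0.4382 0.1049 0.2417]
[0.4983 0.081  0.2417] 0.04207966486901703 0.05764338271382466
```

The mark still faces the scanner, and the held bridge is level. The side camera gives its centre at x = 0.4983 against 0.4987 for the lower half, with yaw of about 0.05°. I'll lower it with a guard.

```bash
python3 - <<'E'
from h import *
C=[.4994,.0835]; o=down(-89.9)
env.reach(C+[.25],o); 
env.movel(C+[.165],velocity=.1); env.hold(.2); st("pre")
g=env.movel(C+[.134],velocity=.03,guard=5); st(f"guard {g}")
f=grab("side",2); crop(f,"s5",310,220,110,140,4.2)
E
```

```text
pre t15.7 p [0.4996 0.0835 0.1654] F [ 0.1 -0.3 -4.3] T [ 0.02  0.01 -0.01] gap 0.246
guard False t16.9 p [0.4994 0.0835 0.134 ] F [ 0.6 -2.3 -5.6] T [-0.38  0.13 -0.09] gap 0.249
```

View pics/s5.png

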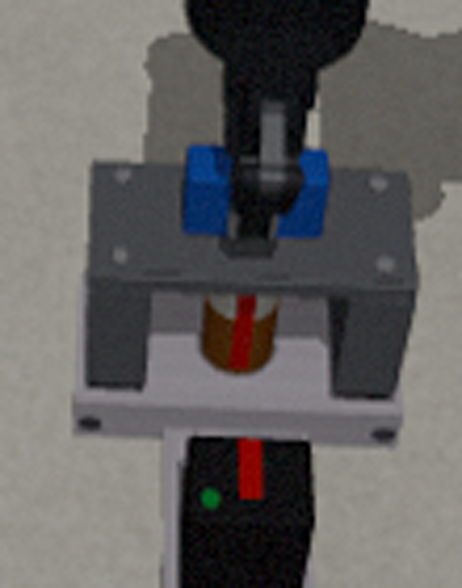

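The bridge is 15 mm past the dowel tips on both ends with only about 2 N of side force, so the dowels are in the holes and the red stripe is still visible through the tunnel. Next I'll ease y slightly and press in steps.

```bash
python3 - <<'E'
from h import *
C=[.4994,.0831]
env.movel(C+[.134],velocity=.02); st()
env.movel(C+[.130],velocity=.02); st()
z=.130
for i in range(14):
    z-=.001
    env.movel(C+[z],velocity=.02); env.hold(.15); s=st("z%.3f"%z)
    if s["contact_force"][2]>17: break
E
```

```text
t17.2 p [0.4995 0.0832 0.1341] F [-0.4 -0.4 -3.2] T [-0.01  0.08 -0.02] gap 0.247
 t17.6 p [0.4996 0.0831 0.1301] F [ 0.3  0.  -2.9] T [-0.04 -0.07  0.01] gap 0.246
z0.129 t18.0 p [0.4996 0.0831 0.1293] F [-0.8  0.1  3.7] T [ 0.01  0.07 -0.01] gap 0.247
z0.128 t18.4 p [0.4996 0.0831 0.1282] F [0.5 0.6 4.4] T [ 0.1  -0.02 -0.01] gap 0.245
z0.127 t18.8 p [0.4996 0.0831 0.1272] F [0.6 1.3 4.9] T [ 0.09 -0.11  0.02] gap 0.248
z0.126 t19.2 p [0.4996 0.0831 0.1262] F [1.4 1.6 6.2] T [0.05 0.04 0.04] gap 0.249
z0.125 t19.6 p [0.4996 0.0831 0.1254] F [0.5 1.6 8. ] T [ 0.02  0.09 -0.01] gap 0.248
z0.124 t20.0 p [0.4996 0.0832 0.1245] F [-1.3  2.1  8. ] T [0.12 0.15 0.02] gap 0.247
z0.123 t20.4 p [0.4997 0.0832 0.124 ] F [-3.2  2.2 12.4] T [ 0.1   0.49 -0.03] gap 0.249
z0.122 t20.8 p [0.4997 0.0834 0.1239] F [-6.7  3.4 22.6] T [ 0.04  1.16 -0.06] gap 0.247
```

```bash
python3 - <<'E'
from h import *
for x,y in((.4991,.0830),(.4986,.0828)):
    env.movel([x,y,.122],velocity=.02); env.hold(.3); st(f"{x}"); print(monitor.sense()["contact_force"])
f=grab("side",3); crop(f,"s6",310,230,110,130,4.5); g=grab("top",2); crop(g,"t6",210,225,130,110,6)
print(R.from_quat(monitor.sense()["ee_rot"]).as_matrix().round(4))
E
```

```text
0.4991 t21.3 p [0.4997 0.0833 0.1239] F [-4.4  4.1 21.3] T [ 0.14  0.89 -0.06] gap 0.249
[-4.40939595  4.10061876 21.2979771 ]
0.4986 t21.9 p [0.4997 0.0832 0.124 ] F [-2.1  4.1 19.9] T [ 0.4   0.48 -0.02] gap 0.245
[-2.06001463  4.11486915 19.91049005]
[[ 3.9e-03  1.0e+00  1.9e-03]
 [ 4.0e-04  1.9e-03 -1.0e+00]
 [-1.0e+00  3.9e-03 -4.0e-04]]
```

View pics/s6.png

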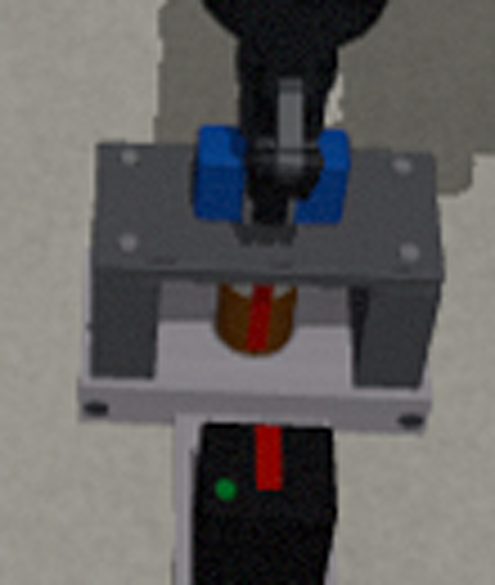

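View pics/t6.png

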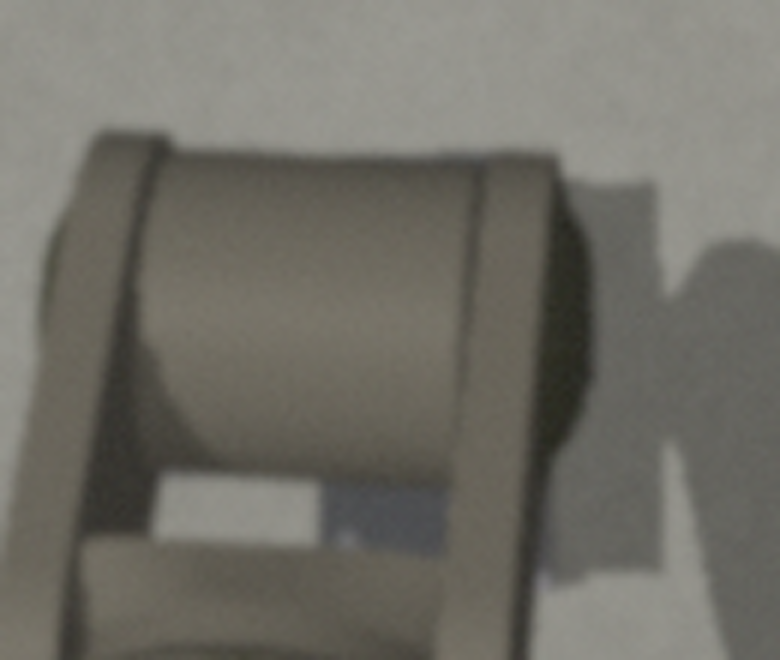

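The two halves look closed, and the hard stop is at TCP z = 0.124 against an expected 0.1241. However, the wrist tilts 0.2° under load with a residual moment, so the far end could be about 0.5 mm open. I'll trim the tilt and the lateral load.

```bash
python3 - <<'E'
from h import *
o=R.from_quat(down(-89.9))
for x,y,t in((.4988,.0832,.003),(.4988,.0834,.006)):
    q=(R.from_rotvec([0,t,0])*o).as_quat()
    env.movel([x,y,.122],velocity=.02,frame=q); env.hold(.3); s=st(f"{x} {t}"); print((-R.from_quat(s["ee_rot"]).as_matrix()[:,0]).round(4))
E
```

```text
0.4988 0.003 t22.7 p [0.4997 0.0834 0.1239] F [-4.6  1.9 20.6] T [ 0.03  0.56 -0.01] gap 0.246
[-2.e-04  0.e+00  1.e+00]
0.4988 0.006 t23.2 p [0.4996 0.0835 0.1239] F [-4.7  2.6 20.8] T [-0.16  0.45 -0.07] gap 0.247
[2.8e-03 4.0e-04 1.0e+00]
```

```bash
python3 - <<'E'
from h import *
o=R.from_quat(down(-89.9)); q=(R.from_rotvec([0,.004,0])*o).as_quat()
env.movel([.4981,.0831,.1218],velocity=.02,frame=q); env.hold(.5); s=st(); print((-R.from_quat(s["ee_rot"]).as_matrix()[:,0]).round(4))
f=grab("side",3); cv2.imwrite("pics/s7full.png",f["frame"][:,:,::-1]); crop(f,"s7",325,270,85,80,7)
c=[ (x[0],x[1]) for x in blobs(((f["frame"][:,:,0]>90)&(f["frame"][:,:,0]>1.8*f["frame"][:,:,1].astype(float))).astype(np.uint8),f,350,280,400,345,5,200)]; print(c)
st()
E
```

```text
t24.0 p [0.4997 0.0833 0.124 ] F [-1.   2.8 19. ] T [ 0.2   0.12 -0.04] gap 0.244
[-0.0012 -0.      1.    ]
[(array([366.93181818, 302.06818182]), np.int32(44)), (array([368.98648649, 331.09459459]), np.int32(74))]
 t24.1 p [0.4997 0.0833 0.124 ] F [-0.4  4.  19.5] T [ 0.16  0.16 -0.03] gap 0.250
```

View pics/s7.png

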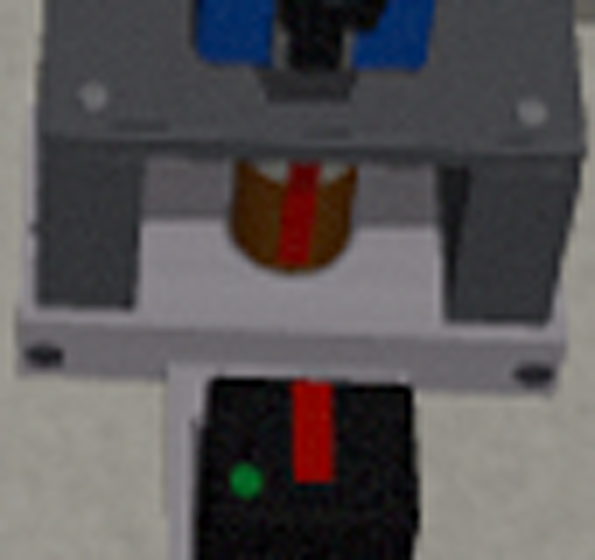

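View pics/s7full.png

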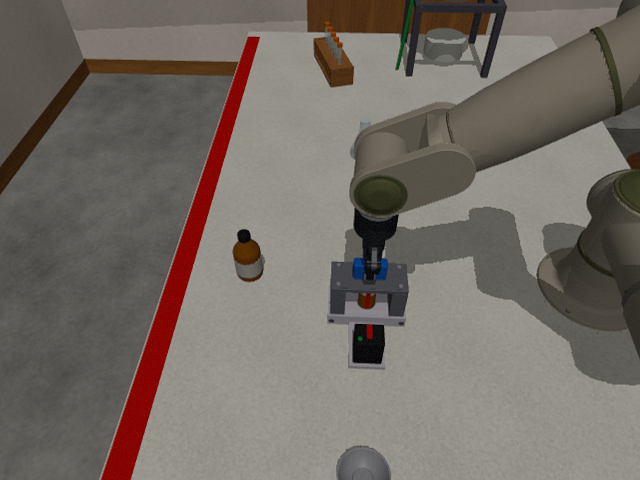

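The legs sit directly on the lower half with no pad visible. The stripe at (367,302) is in line with the scanner line at (369,331), and the bottle and dish have not moved. The push is steady at 19 N and the moments are near zero, so I'm handing in.

```bash
python3 - <<'E'
from h import *
job.hand_in(); 
E
```

```text
the job is handed in; nothing more can be done
```

I turned the jar by -43° in its seat, fitted the upper half over it onto both dowels, and pressed it down to a hard stop. I handed the job in at about 24 s, with the pair still gripped and pressed shut.

**What the last checks showed:**
- **Jar mark:** after the turn its direction measured 89.9° in the top view and 90.4° in the side view; the scanner is at 90°. In the last side picture the stripe still lines up with the scanner line.
- **Flush fit:** the tool stopped hard at z = 0.124 m, against 0.1241 m expected for flush. It was held with about 19 N of push, more than the 8 to 11 N the pads need, and no pad was visible.
- **Tilt and side load:** the first press showed about 0.2° of tilt and a 1.2 N m moment. I trimmed this to about 0.07° and under 0.2 N m. About 3 to 4 N of side force along y remained.
- **Bystanders:** the bottle and dish had not moved in the last picture. The arm hid most of the flask in that picture. It never came near it.

**Limits and disagreements:**
- **Seam:** a gap of a few tenths of a millimetre is too small for the cameras to show, so flushness rests on the hard stop and the forces.
- **Cameras:** the two cameras differed by about 2 mm in y for the lower half, and by up to 6 mm for the upper half before I grasped it. The grasp and the dowel fit both succeeded despite this.

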